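# Kit two polishing compounds in a turned tote stack

## Robot

A 6-joint arm with a two-finger parallel gripper is mounted at the origin on the work surface; the furniture and walls round the work are solid. World frame = base frame: x ahead of the robot, y to its left, z up, the work surface at z = 0. Lengths are in m, angles in degrees, forces in N, time in s.
With the tool pointing down it reaches from about 0.4 to 0.825 m from the base axis. Payload 7 kg.
Tool frame: the origin (TCP) lies midway between the tips of the shut fingers; the grasp point (between the pads) lies 19 mm behind it; z points along the fingers, y is the line along which they close (so a half turn about z gives the same grasp; the last joint's range is limited). The gripper opens to 88 mm and grips with 3 to 60 N. Pads are 19 mm wide; open, the fingers measure 130 mm over their backs; the gripper's body (78 mm by 193 mm) begins 47 mm behind the grasp point.
Start: joints at [-56.774, 20.546, 0.682, 0, -70.136, -16.507], TCP at [0.194, -0.646, 0.227] pointing down, gripper open.
Joint ranges: [-176.03, 176.03], [-82.01, 121.73], [-58.28, 71.71], [-173.87, 95.51], [-174.79, -0.11], [-173.66, 173.66]. Speed limits (degrees/s): [136.94, 136.94, 172.46, 180, 180, 180].

## Interface

Orientations are given as a 3x3 rotation matrix whose columns are the frame's x, y, z axes.
In Python, from rig import robot gives the robot as it stands. Calls block until the motion is done:
- robot.goto(position, orientation): joint-space move of the TCP to a pose.
- robot.servo_line(position, ori=None, speed=0.15): straight line of the TCP; ori=None keeps the orientation; speed is the mean speed in m/s.
- robot.movej(angles): joint-space move.
- robot.move_gripper(opening): opening from 0.0 (shut) to 1.0 (fully open); the grip force is fixed at half the most; returns when the fingers have stopped.
- robot.dwell(seconds).
- robot.ik(position, orientation): joint angles nearest the present ones, or None.
- robot.grab_frame(name): name is "side" or "top" or "wrist"; returns (picture, depth): 400x640x3 uint8, red, green, blue; 400x640 float32, m along the optical axis (not along the pixel's ray), 0 where there is no reading.
- robot.camera_info(name): a dict with "vfov" (degrees; the focal length in pixels is half the picture's height over the tangent of half this angle, whatever the lens; pixels are square), "cx", "cy" (the principal point, pixels), "view" (4x4, takes a point from world to camera coordinates); the wrist camera has in their place "T_tool_cam" (4x4, takes a point from camera to tool coordinates, whose origin is the TCP and whose axes are the flange's). Camera axes: x right, y down, z forward; pixel columns grow to the right and rows downward; lengths in m; the calibration is good to about 2 mm. A picture is of the moment at which its call begins: read the wrist's pose just before it. camera_info takes no time and is no camera call.
A pose or a line that the arm cannot do raises robot.Unreachable and nothing moves.
- robot.job_done(): hands the job in; it is judged then, once.
Readings, each from a call of its own:
- robot.read_t(): time.
- robot.read_qpos(): joint angles.
- robot.read_qvel(): joint speeds.
- robot.read_effort(): joint torques, N m.
- robot.read_position(): TCP position.
- robot.read_tcp_rot(): TCP orientation.
- robot.read_force(): force on the tool from outside, world axes, zero at the start.
- robot.read_ft_torque(): the same for the moment, N m.
- robot.read_grip_width(): opening from 0.0 (shut) to 1.0 (fully open).
- robot.read_finger_force(): force on a finger pad.
Only numpy, scipy, OpenCV 4.12 (cv2) and the standard library are available. Lean on these libraries where they do the work, as an engineer would, in place of code of your own. Each camera call takes 0.05 s, during which the arm holds its last target. There are 200 camera calls.

## Task

Make up a stacked pair of small totes so that the coarse and the fine polishing compound cannot touch: lift the upper tote out of the nested pair and put it aside, lay the green bar in the bottom tote, then stack the other tote on the bottom one turned half round, orange grip over grey grip, so that its feet sit fully in the ledge pockets and it does not nest down onto the bar. Lay the white bar in the upper tote, and leave the sanding block, the yellow bar and the blue frame lying where they are.

Things in the scene. Friction and masses are not known exactly. Their poses are not given: they have to be found in the camera images.
- tote_top: Upper of two identical loose dark grey totes, 190 x 158 x 60 mm high, 0.16 kg. Origin: middle of the underside; x along the length to the ORANGE grip, z up. Starts nested in tote_bottom, facing the same way, origin 28 mm higher; freed by lifting 40 mm. Turned half round (yaw + 180 deg) and centred on it, its feet stand in funnelled ledge pockets, 2 mm play, origin 52 mm above that of tote_bottom.
- tote_bottom: Lower tote, same shape and axes, on the table. Floor 4 mm thick; clear floor inside 150 mm along x by 106 mm along y, walls leaning outward; rim 60 mm up; 48 mm clear between its floor and a tote stacked on it. The table at x 0.55 to 0.73, y -0.36 to -0.09 is clear, to put the other tote aside (its length along y).
- tote_top_orange_end (a point): Middle of tote_top's orange grip bar, 89.5 mm from its middle along +x, 49 mm above its underside. Each end has such a bar at the rim: 11 mm thick along x, 90 mm wide, 38 to 60 mm above the underside. Pinch it firmly (about 40 N) from above, one finger inside and one outside the tote, tips at most 25 mm below the rim (below 27 mm the inner face steps in by 4 mm).
- tote_top_grey_end (a point): Middle of tote_top's grey grip bar, 89.5 mm from its middle along -x, 49 mm above its underside; same shape as the orange one.
- tote_bottom_orange_end (a point): Middle of tote_bottom's orange grip bar, 89.5 mm from its middle along +x, 49 mm above its underside.
- green_bar: Dark green bar of polishing compound, 85 long x 45 wide x 36 mm high, 0.12 kg, loose. One end is worn a little hollow. Origin: centre of its underside. Its y axis runs along its length, x across its width, z up. It lies flat on the table and starts somewhere to the right of the totes.
- white_bar: Off-white bar of polishing compound, 60 long x 30 wide x 30 mm high, 0.12 kg, loose. One end is worn a little hollow. Origin: centre of its underside. Its y axis runs along its length, x across its width, z up. It lies flat on the table and starts somewhere to the right of the totes.
- sand_block: Bystander: brown abrasive sponge block, 65x95x26 mm. Leave alone.
- frame_blue: Bystander: blue folded spectacle frame, 51x140x14 mm. Leave alone.
- yellow_bar: Bystander: yellow bar of polishing compound behind the totes, 45x110x38 mm. Leave alone.
Not all that is in view belongs to the job. What is shaped like the green_bar but red is not meant. Several things have the shape of the white_bar; the one meant has the colours described above.

How it is judged:
By the outcome, as a careful person would: the job done as asked, in the order asked, and still so for the second after the job is handed in, with the robot touching nothing.
It also fails if it takes over 72 s, if anything falls off the work surface, if the arm or the gripper's body presses on something with over 40 N, if the wrist force passes 120 N, or if a joint passes its speed limit or range.

## Working session

There is one attempt and no reset: what is moved stays moved. The work goes in short steps, each a Python script; the robot and the scene stay as the last script left them, time stands still between calls to the robot, and variables do not carry over. Pictures are saved under pics/ and viewed, at most 12 in all, crops included, and the job is handed in when it is done.

```bash
mkdir -p pics; ls; cat > h.py <<'E'
import numpy as np, cv2
from rig import robot
def K(n):
    i=robot.camera_info(n); return i, 200/np.tan(np.radians(i["vfov"])/2)
def cam2world(n):
    i,f=K(n)
    if "view" in i: return np.linalg.inv(np.array(i["view"]))
    T=np.eye(4); T[:3,:3]=robot.read_tcp_rot(); T[:3,3]=robot.read_position()
    return T@np.array(i["T_tool_cam"])
def shot(n):
    i,f=K(n); T=cam2world(n); im,d=robot.grab_frame(n)
    v,u=np.mgrid[0:400,0:640]
    P=np.stack([(u-i["cx"])/f*d,(v-i["cy"])/f*d,d,np.ones_like(d)],-1)@T.T
    return im,d,P[...,:3]
def save(name,im): cv2.imwrite("pics/"+name,im[...,::-1])
E
python3 - <<'E'
from h import *
for n in("top","side"):
    im,d,P=shot(n); save(n+"0.png",im); np.savez("pics/"+n,im=im,d=d,P=P); i=robot.camera_info(n); print(n,i["vfov"],i["cx"],i["cy"],cam2world(n)[:3].round(3).tolist())
print(np.array(robot.camera_info("wrist")["T_tool_cam"]).round(3).tolist(),robot.read_t(), np.array(robot.read_tcp_rot()).round(3).tolist())
E
```

```text
pics
top 54.12109215901252 312.14850525837437 200.27183549614338 [[0.016, -0.993, 0.12, 0.387], [-1.0, -0.014, 0.015, -0.027], [-0.013, -0.12, -0.993, 1.202]]
side 42.231601213889675 321.0353612980441 202.5300377352663 [[-0.093, 0.761, -0.643, 1.382], [0.996, 0.081, -0.048, 0.045], [0.016, -0.644, -0.765, 1.126]]
[[-0.001, -0.967, -0.256, 0.069], [1.0, -0.001, -0.0, 0.0], [0.0, -0.256, 0.967, -0.158], [0.0, 0.0, 0.0, 1.0]] 0.1 [[-0.958, -0.288, -0.001], [-0.288, 0.958, 0.001], [0.0, 0.001, -1.0]]
```

View pics/top0.png

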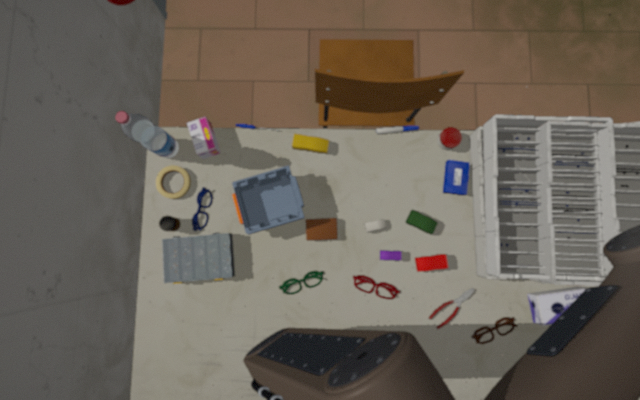

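View pics/side0.png

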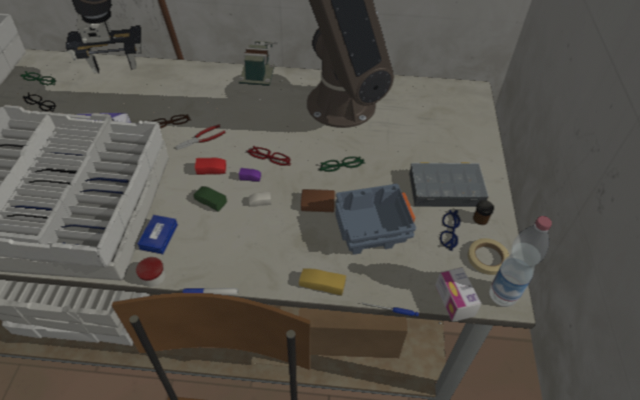

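The top view shows the nested totes at about (268,200), with the orange grip on the left (+y) at (238,208). The green bar is at (421,222), with a red one of the same shape at (432,263). White-bar shapes are the off-white one at (374,226) and a purple one at (390,255); the off-white one fits the description. I'll confirm this in an enlarged crop.

```bash
python3 - <<'E'
from h import *
z=np.load("pics/top.npz"); im,d,P=z["im"],z["d"],z["P"]
save("crop1.png",cv2.resize(im[155:280,225:455],None,fx=3.4,fy=3.4,interpolation=cv2.INTER_CUBIC))
for nm,(u,v,r) in dict(green=(421,222,25),white=(374,226,17)).items():
    s=np.s_[v-r:v+r,u-r:u+r]; p=P[s].reshape(-1,3); c=im[s].reshape(-1,3).astype(int); m=(p[:,2]>.018)&(p[:,2]<.06)&(d[s].ravel()>0)
    q=p[m]; print(nm,m.sum(),np.median(q[:,2]),c[m].mean(0)); t=q[q[:,2]>np.median(q[:,2])-.008]
    print(cv2.minAreaRect((t[:,:2]*1000).astype(np.float32)))
s=np.s_[160:240,225:310];p=P[s].reshape(-1,3);m=(p[:,2]>.078)&(p[:,2]<.1);q=p[m];print(m.sum(),np.median(q[:,2]),cv2.minAreaRect((q[:,:2]*1000).astype(np.float32)))
E
```

```text
green 433 0.03381164624300115 [47.69976905 71.93764434 40.26558891]
((468.77288818359375, -339.4818115234375), (84.86048126220703, 44.23023223876953), 63.95990753173828)
white 187 0.0281777243094663 [151.02139037 147.47593583 137.6631016 ]
((456.6414489746094, -200.2593994140625), (28.680057525634766, 59.662445068359375), 12.06739616394043)
893 0.08675640719185451 ((522.6185913085938, 118.1565170288086), (158.466796875, 190.681640625), 17.388059616088867)
```

View pics/crop1.png

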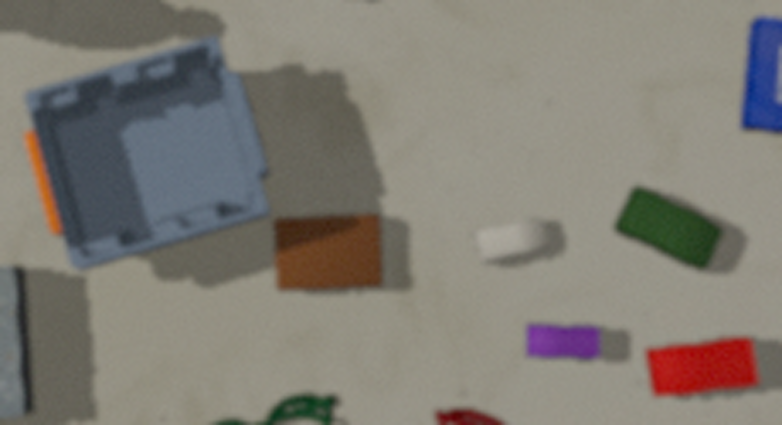

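The crop confirms it: the off-white bar is at crop (515,240), the green at (668,228), with the purple and red decoys below them. The tote's yaw is about 107° with orange at +y. Next I'll check which grip ends and tool yaws are reachable.

```bash
cat >> h.py <<'E'
def R(a):
    c,s=np.cos(np.radians(a)),np.sin(np.radians(a)); return np.array([[-s,c,0],[c,s,0],[0,0,-1.]])
def ux(a): return np.array([np.cos(np.radians(a)),np.sin(np.radians(a))])
B=np.array([.5226,.1182]); YAW=107.4
E
python3 - <<'E'
from h import *
def t(n,p,z,a):
    for k in (0,180):
        q=robot.ik([*p,z],R(a+k)); print(n,a+k,None if q is None else np.round(q).astype(int).tolist())
A=np.array([.64,-.225])
t("pick orange",B+.0895*ux(YAW),.16,YAW); t("pick grey",B-.0895*ux(YAW),.16,YAW)
for s in(-1,1): t(f"aside end y{s}",A+[0,s*.0895],.16,90)
t("stack far (+y)",B+.0895*ux(YAW),.16,YAW);
t("green",[.4688,-.3395],.1,63.96-90); t("white",[.4566,-.2003],.1,12.07);t("drop",B,.1,YAW)
E
```

```text
pick orange 107.4 [43, 11, -22, 0, -57, -116]
pick orange 287.4 [43, 11, -22, 0, -57, 64]
pick grey 107.4 [24, 12, -21, 0, -57, -96]
pick grey 287.4 [24, 12, -21, 0, -57, 84]
aside end y-1 90 [-11, 26, 1, 0, -65, -79]
aside end y-1 270 [-11, 26, 1, 0, -65, 101]
aside end y1 90 [5, 21, -7, 0, -61, -95]
aside end y1 270 [5, 21, -7, 0, -61, 85]
stack far (+y) 107.4 [43, 11, -22, 0, -57, -116]
stack far (+y) 287.4 [43, 11, -22, 0, -57, 64]
green -26.04 [-17, 18, -21, 0, -51, 171]
green 153.96 [-17, 18, -21, 0, -51, -9]
white 12.07 [-1, 11, -31, 0, -48, -167]
white 192.07 [-1, 11, -31, 0, -48, 13]
drop 107.4 [34, 14, -26, 0, -49, -106]
drop 287.4 [34, 14, -26, 0, -49, 74]
```

```bash
python3 - <<'E'
from h import *
g=B-.0895*ux(YAW)
robot.goto([*g,.2],R(YAW)); robot.move_gripper(.5)
im,d,P=shot("wrist"); save("w1.png",im); np.savez("pics/w1",P=P,im=im)
m=(P[...,2]>.078)&(P[...,2]<.1); q=(P[m][:,:2]-B)@np.stack([ux(YAW),ux(YAW+90)],1)
print(robot.read_t(),m.sum(),np.percentile(q,[0.5,2,50,98,99.5],axis=0).round(4).tolist(),P[m][:,2].mean())
top=q[(abs(q[:,1])<.03)]; print(np.histogram(top[:,0],bins=np.arange(-.1,-.05,.002)))
E
```

```text
3.7583 5901 [[-0.0913, -0.0454], [-0.0903, -0.0349], [0.009, 0.0642], [0.0961, 0.0797], [0.0974, 0.0798]] 0.08566708853086774
(array([  0,   0,   0,   2, 121, 123, 124, 123, 123, 123,   0,   0,   0,
         0,   0,   0,   0,   0,   0,   0,   0,   0,   0,   0]), array([-0.1  , -0.098, -0.096, -0.094, -0.092, -0.09 , -0.088, -0.086,
       -0.084, -0.082, -0.08 , -0.078, -0.076, -0.074, -0.072, -0.07 ,
       -0.068, -0.066, -0.064, -0.062, -0.06 , -0.058, -0.056, -0.054,
       -0.052]))
```

View pics/w1.png

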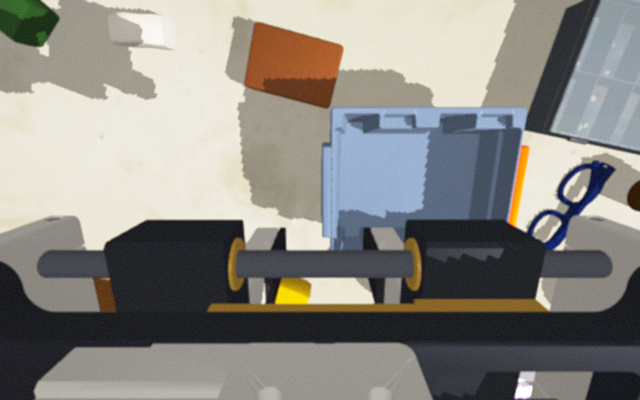

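The wrist picture shows the nested totes at (425,170), grey grip at (328,190), orange grip at (520,190), with the fingers above the grey grip. It puts the totes about 3 mm further along the tote's +x than the top view does, so I'll correct by 2.5 mm, grip and lift.

```bash
sed -i 's/^B=.*/YAW=107.4; B=np.array([.5226,.1182])+.0025*ux(YAW)/' h.py
python3 - <<'E'
from h import *
g=B-.0895*ux(YAW)
robot.goto([*g,.12],R(YAW)); robot.servo_line([*g,.0645],speed=.1)
print(robot.read_force())
robot.move_gripper(0); print(robot.read_grip_width()*88,robot.read_finger_force(),robot.read_position())
robot.servo_line([*g,.125],speed=.06); print(robot.read_force())
robot.servo_line([*g,.24],speed=.15)
print(robot.read_t(),robot.read_grip_width()*88,robot.read_force())
im,d,P=shot("side"); save("s1.png",im)
im,d,P=shot("top"); np.savez("pics/top1",im=im,d=d,P=P)
E
```

```text
[-0.43889557 -0.80149018  0.15856371]
10.607206132594678 29.999967366456985 [0.54866669 0.03521027 0.0646076 ]
[-0.25784621  0.61017482 -1.71252549]
7.5917 11.247821994246177 [ 0.11473844 -0.69950382 -1.33251639]
```

View pics/s1.png

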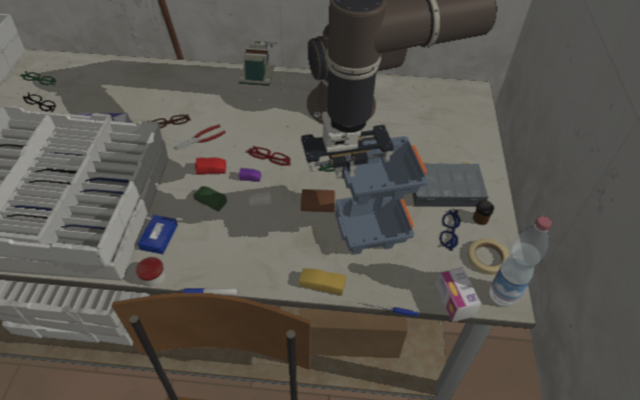

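The tote came out cleanly and level; the bottom tote stayed put. Now I'll set it aside (grey end at −y) and re-measure both totes from above.

```bash
cat >> h.py <<'E'
def rect(P,d,s,lo,hi,full=False):
    p=P[s].reshape(-1,3); m=(p[:,2]>lo)&(p[:,2]<hi)&(d[s].ravel()>0)
    return int(m.sum()),float(np.median(p[m][:,2])),cv2.minAreaRect((p[m][:,:2]*1000).astype(np.float32))
def box(P,x0,x1,y0,y1): return (P[...,0]>x0)&(P[...,0]<x1)&(P[...,1]>y0)&(P[...,1]<y1)
E
python3 - <<'E'
from h import *
g=[.64,-.3145]
robot.goto([*g,.2],R(90)); robot.servo_line([*g,.06],speed=.15); robot.servo_line([*g,.037],speed=.04)
print(robot.read_force(),robot.read_t()); robot.move_gripper(.45); robot.servo_line([*g,.12],speed=.2)
# above green bar
gb=[.4688,-.3395]; robot.goto([*gb,.16],R(153.96)); robot.move_gripper(.95)
im,d,P=shot("top"); save("top2.png",im)
for s in (box(P,.4,.65,0,.25),box(P,.5,.75,-.36,-.08)): print(rect(P,d,s,.05,.075))
im,d,P=shot("wrist"); save("w2.png",im)
s=box(P,.40,.54,-.42,-.27); print(rect(P,d,s,.025,.05),robot.read_t())
E
```

```text
[ 0.32807963 -0.20976361 -0.72446058] 10.8583
(855, 0.058619082609390416, ((513.3588256835938, 148.8679962158203), (158.6651611328125, 254.6533203125), 17.351436614990234))
(154, 0.059058481468658774, ((679.3413696289062, -193.3852081298828), (123.52049255371094, 226.95623779296875), 39.465579986572266))
(3525, 0.03431329433097041, ((466.3042907714844, -337.5091857910156), (85.09941864013672, 43.620269775390625), 64.22698211669922)) 14.2583
```

View pics/top2.png

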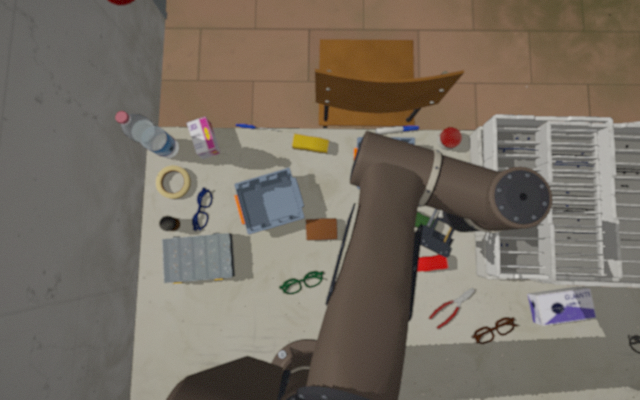

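View pics/w2.png

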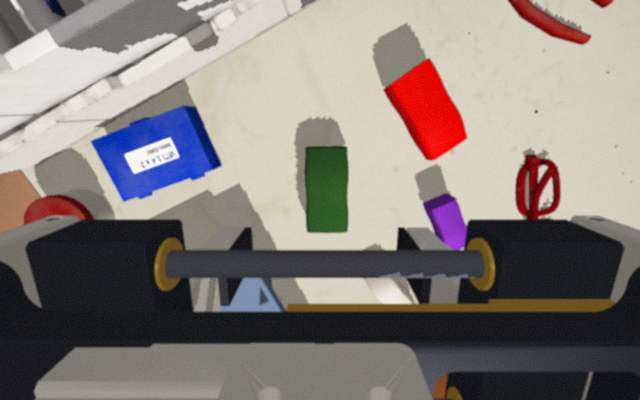

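The bottom tote hasn't moved (still at 17.35°), and the other tote is at the aside spot. In the wrist view the green bar at (327,190) sits between the fingers. I'll grip it and lay it in the bottom tote.

```bash
python3 - <<'E'
from h import *
gb=[.4675,-.3385]; r=R(153.96)
robot.servo_line([*gb,.011],r,speed=.15); robot.move_gripper(0); print(robot.read_grip_width()*88)
robot.servo_line([*gb,.15],speed=.25)
r=R(YAW+180); robot.goto([*B,.15],r); robot.servo_line([*B,.03],speed=.15); robot.servo_line([*B,.0165],speed=.04)
print(robot.read_force(),robot.read_grip_width()*88)
robot.move_gripper(.68); robot.servo_line([*B,.16],speed=.25)
o=[.64,-.1355]; robot.goto([*o,.2],R(270)); robot.move_gripper(.5)
im,d,P=shot("top"); np.savez("pics/top3",im=im,d=d,P=P); save("top3.png",im)
print(rect(P,d,box(P,.41,.63,.005,.225),.05,.075)); print(rect(P,d,box(P,.42,.6,.02,.2),.03,.046))
im,d,P=shot("wrist"); save("w3.png",im); np.savez("pics/w3",im=im,d=d,P=P)
print(rect(P,d,box(P,.52,.76,-.36,-.08),.045,.075),robot.read_t())
E
```

```text
44.10407939671353
[ 0.0662357  -0.37066809 -1.1648307 ] 44.32539925942508
(0, nan, ((0.0, 0.0), (0.0, 0.0), 0.0))
(0, nan, ((0.0, 0.0), (0.0, 0.0), 0.0))
(5788, 0.05868153866222936, ((642.4254760742188, -224.50601196289062), (150.0275421142578, 190.73452758789062), 0.0009697072091512382)) 22.95
  return _methods._mean(a, axis=axis, dtype=dtype,
  ret = ret.dtype.type(ret / rcount)
```

View pics/w3.png

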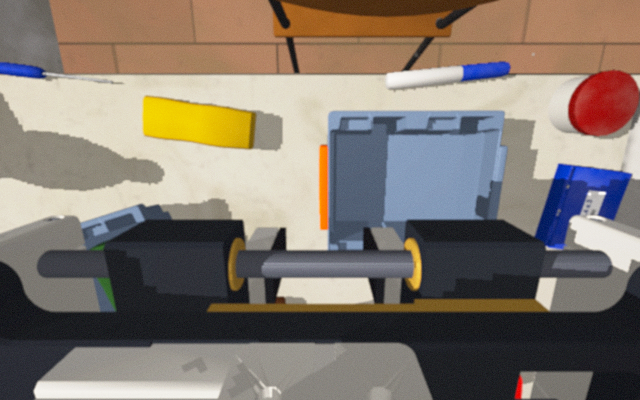

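View pics/top3.png

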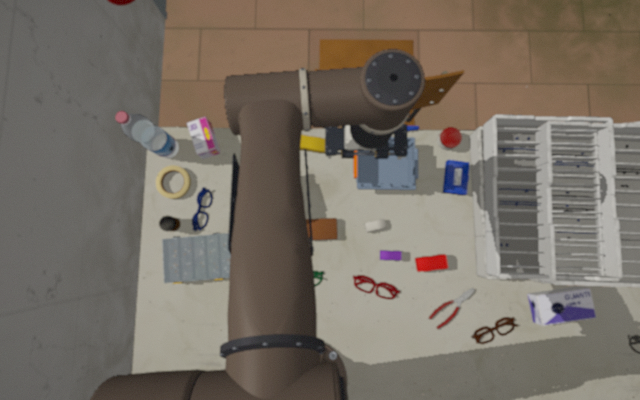

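The wrist view shows the aside tote square at (415,170), orange grip at (324,185). Its measured position, (0.639, −0.2245), agrees with where the arm put it. The top view of the bottom tote is blocked by the arm. I'll pinch the orange end, half-turn the tote over the bottom one, and stop above to check.

```bash
python3 - <<'E'
from h import *
o=[.639,-.135]
im,d,P=shot("side"); s=box(P,.41,.63,.005,.225)
print("bottom",rect(P,d,s,.052,.07),"bar",rect(P,d,box(P,.46,.58,.06,.18),.034,.046))
robot.servo_line([*o,.037],speed=.15); robot.move_gripper(0); print(robot.read_grip_width()*88)
robot.servo_line([*o,.08],speed=.1); robot.servo_line([*o,.25],speed=.25)
B2=B+.0006*ux(YAW+90); t=B2-.0895*ux(YAW)
robot.goto([*t,.25],R(YAW)); robot.servo_line([*t,.17],speed=.2)
print(np.round(robot.read_qpos()),robot.read_grip_width()*88,robot.read_force())
im,d,P=shot("wrist"); save("w4.png",im); np.savez("pics/w4",im=im,d=d,P=P)
im,d,P=shot("side"); save("s4.png",im); np.savez("pics/s4",im=im,d=d,P=P); print(robot.read_t())
E
```

```text
bottom (999, 0.05912541152759121, ((519.7498168945312, 121.31681823730469), (164.438720703125, 191.4419403076172), 17.08599090576172)) bar (432, 0.039353182041367174, ((523.4371948242188, 124.07041931152344), (154.19711303710938, 56.621986389160156), 32.839691162109375))
10.713003985167905
[ 24.  11. -20.   0. -59. -97.] 10.564918304904884 [ 0.40126877 -0.91698811 -0.68194776]
29.6083
```

View pics/w4.png

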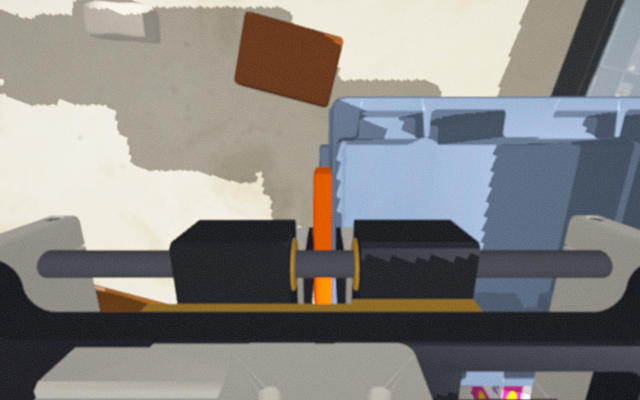

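The wrist view shows the held tote, orange grip at (323,235) in the fingers, with the bottom tote's grey grip just visible below it at (327,155). I'll check its pose numerically, then lower it under force monitoring.

```bash
python3 - <<'E'
from h import *
z=np.load("pics/w4.npz"); P=z["P"]
M=np.stack([ux(YAW),ux(YAW+90)],1); L=(P[...,:2]-B)@M
# held rim: z~.193 ; far lateral edge along camera side (tote-frame +YAW+90)
m=(P[...,2]>.165)&(P[...,2]<.215)&(L[...,1]>.05)&(L[...,1]<.1)
xs=L[m]; 
bx=np.arange(-.07,.08,.02); e=[]
for b in bx:
    k=m&(abs(L[...,0]-b)<.01)
    if k.sum()>20: e.append((b,np.percentile(L[k][:,1],98),np.percentile(P[k][:,2],90)))
e=np.array(e); print(e.round(4).tolist()); print("yaw err",np.degrees(np.polyfit(e[:,0],e[:,1],1)[0]),"pitch",np.degrees(np.polyfit(e[:,0],e[:,2],1)[0]))
E
```

```text
[[-0.07, 0.0791, 0.1935], [-0.05, 0.079, 0.1934], [-0.03, 0.0791, 0.1935], [-0.01, 0.0787, 0.1933], [0.01, 0.079, 0.1934], [0.03, 0.079, 0.1929], [0.05, 0.079, 0.1931], [0.07, 0.0717, 0.1723]]
yaw err -1.7549523875830784 pitch -5.187605886203634
```

Leaving out the end bin, the held tote is level and square. I'll add 0.8 mm sideways to match and lower it.

```bash
python3 - <<'E'
from h import *
t=B+.0014*ux(YAW+90)-.0895*ux(YAW)
robot.servo_line([*t,.11],speed=.15)
for z in np.arange(.102,.0859,-.002):
    robot.servo_line([*t,z],speed=.03); f=robot.read_force(); print(round(z,4),np.round(f,1))
    if f[2]>8: break
im,d,P=shot("side"); np.savez("pics/s5",im=im,d=d,P=P); save("s5.png",cv2.resize(im[170:270,290:440],None,fx=5,fy=5,interpolation=cv2.INTER_CUBIC))
s=box(P,.40,.64,-.0,.24); print(rect(P,d,s,.10,.125),robot.read_t(),robot.read_position())
E
```

```text
0.102 [ 0.7  0.8 -1.4]
0.1 [-0.1 -0.2 -0.8]
0.098 [-0.7 -0.2 -2. ]
0.096 [-0.7  0.6 -1.2]
0.094 [-0.9  0.6 -1.7]
0.092 [ 0.3  1.8 -1.5]
0.09 [-0.5 -0.1 -2.2]
0.088 [-2.9 -0.2  6.2]
0.086 [-4.3 -5.  13.5]
(974, 0.11092909712603038, ((523.298583984375, 112.68988037109375), (164.86302185058594, 207.91465759277344), 17.900117874145508)) 32.625 [0.54798704 0.03411638 0.08777573]
```

Contact came at z≈0.0885, exactly the seated height, and the rim is at 0.111. I'll release, move over to the white bar, and check the stack from there.

```bash
python3 - <<'E'
from h import *
t=B+.0014*ux(YAW+90)-.0895*ux(YAW)
robot.move_gripper(.45); robot.servo_line([*t,.18],speed=.2)
w=[.4556,-.1995]; robot.goto([*w,.16],R(192.07)); robot.move_gripper(.8)
im,d,P=shot("wrist"); print("white",rect(P,d,box(P,.40,.51,-.25,-.15),.022,.045)); 
im,d,P=shot("top"); np.savez("pics/top6",im=im,d=d,P=P)
print("stack top",rect(P,d,box(P,.40,.64,-.01,.25),.10,.125))
Q=P[box(P,.40,.64,-.01,.25)&(P[...,2]>.104)&(P[...,2]<.12)&(d>0)]; L=(Q[:,:2]-B)@np.stack([ux(YAW),ux(YAW+90)],1)
print("plane",np.linalg.lstsq(np.c_[L,np.ones(len(L))],Q[:,2],rcond=None)[0].round(4))
a=cv2.resize(im[150:250,220:345],None,fx=4,fy=4,interpolation=cv2.INTER_CUBIC)
im,d,P=shot("side"); b=cv2.resize(im[160:260,300:425],None,fx=4,fy=4,interpolation=cv2.INTER_CUBIC)
save("st6.png",np.vstack([a,b])[:,:][:, :]); save("st6.png",cv2.resize(np.hstack([a,b]),(800,320))); print(robot.read_t())
E
```

```text
white (1500, 0.028595558929084247, ((455.1880187988281, -198.0296173095703), (28.522071838378906, 59.5227165222168), 12.528339385986328))
stack top (642, 0.1104849296423639, ((522.6039428710938, 119.17780303955078), (158.29296875, 188.8094482421875), 17.455066680908203))
plane [ 0.0073 -0.002   0.1104]
36.5083
```

View pics/st6.png

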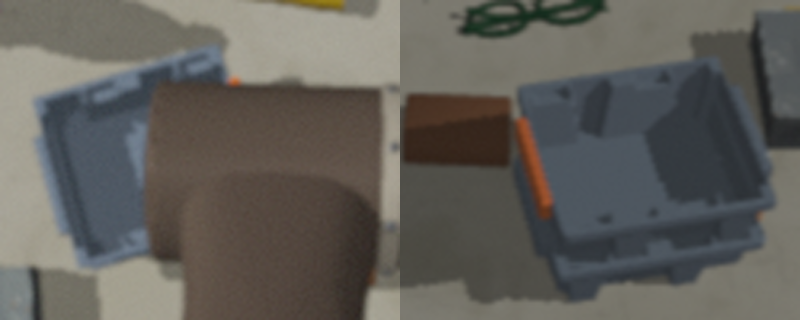

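The stack is level and fully seated (rim 0.1105, centre matching the original), with orange over grey. Now the white bar goes in.

```bash
python3 - <<'E'
from h import *
w=[.4557,-.199]
robot.servo_line([*w,.010],R(192.3),speed=.15); robot.move_gripper(0); print(robot.read_grip_width()*88)
robot.servo_line([*w,.2],speed=.25); robot.goto([*B,.2],R(YAW)); robot.servo_line([*B,.08],speed=.15); robot.servo_line([*B,.0665],speed=.04)
print(robot.read_force(),robot.read_grip_width()*88); robot.move_gripper(.5); robot.servo_line([*B,.22],speed=.2)
robot.goto([.45,-.35,.3],R(150)); im,d,P=shot("top")
print("stack",rect(P,d,box(P,.40,.64,-.01,.25),.10,.125),"bar",rect(P,d,box(P,.46,.58,.06,.18),.078,.095))
a=cv2.resize(im[110:310,150:350],(400,400),interpolation=cv2.INTER_CUBIC); im,d,P=shot("side"); b=cv2.resize(im[120:320,290:490],(400,400),interpolation=cv2.INTER_CUBIC)
save("end.png",np.hstack([a,b])); print(robot.read_t())
E
```

```text
29.006119589016265
[-0.195669    0.14696237 -1.70911016] 28.98848784903542
stack (988, 0.11063569438040011, ((523.1090698242188, 118.22801971435547), (158.87637329101562, 190.8267364501953), 17.476125717163086)) bar (240, 0.08485979427462009, ((517.711181640625, 120.09993743896484), (141.54881286621094, 60.849578857421875), 28.27633285522461))
45.8667
```

View pics/end.png

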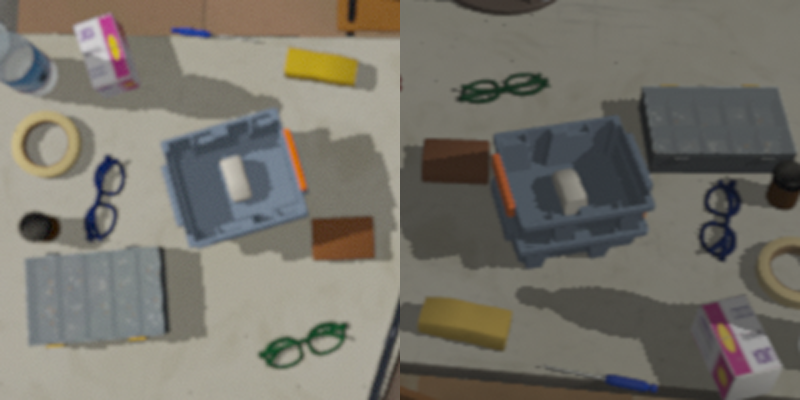

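The white bar lies flat in the upper tote, at about (235,177) in the left panel. The stack is level and seated, and the sanding block, yellow bar and blue frame look to be where they started.

```bash
python3 -c "
from rig import robot
print(robot.job_done())"
```

```text
the job is handed in; nothing more can be done
None
```

I handed the job in at about 46 s: the green bar is in the bottom tote, the other tote is stacked on it half-turned (orange over grey) and seated level, the white bar is in the upper tote, and nothing else was moved.

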